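# Close the press mould and bring its wing nuts

### The arm

A 6-joint arm with a two-finger parallel gripper is mounted at the origin on the work surface. World frame = base frame: x ahead of the robot, y to its left, z up, the work surface at z = 0. Lengths are in mm, angles in rad, forces in N, time in s.
With the tool pointing down it reaches from about 275 to 1000 mm from the base axis. Payload 8.4 kg.
Tool frame: the origin (TCP) lies at the very end of the fingers, on their centre line; the grasp point (between the pads) lies 19 mm behind it; z points along the fingers, y is the direction in which the jaws open and shut (so a half turn about z gives the same grasp; the last joint's range is limited). The gripper opens to 85 mm and grips with 20 to 120 N. Pads are 22 mm wide; open, the fingers measure 114 mm over their backs; the gripper's body (76 mm by 85 mm) begins 54 mm behind the grasp point. The pads swing forward as they close: fully open they stand 13 mm farther back than shut.
Start: joints at [-0.002, 0.353, 1.633, -0, 1.155, -0.002], TCP at [625.002, -0, 231.281] pointing down, gripper open.
Joint ranges: [-2.63, 2.63], [-0.92, 2.1], [0.06, 2.66], [-1.3, 4.44], [0, 2.69], [-3.02, 3.02]. Speed limits (rad/s): [2.22, 2.22, 2.79, 3.14, 3.14, 3.14].

### API

Orientations are given as [roll, pitch, yaw] about the fixed x, y, z axes, in that order (R = Rz(yaw) Ry(pitch) Rx(roll)).
In Python, from rig import sense, grab_frame, get_calibration, sign_off, boxes_of, trace gives the robot as it stands.
- The arm moves only by the tool servo_tool, never from a script. Its argument "rows" is a list of rows, each a list of 3 entries, a list of its own where there are three numbers: the finger opening in mm, from 0 to 85.4, then the shift along the tool's x, y, z in mm, then the turn, a rotation vector about the tool's x, y, z in degrees. A call has 1 to 8 rows; each row shifts and turns the commanded pose from where the row before left it, along the tool's axes as they then stand; what a row does not reach is not made up. A row lasts 1/8 s, in which the tool goes at most 62.5 mm and 10.7 degrees, less where a joint would pass 70% of its speed; a pose out of reach is approached as far as the arm can. A call is refused whole if a number of a shift passes 62.5 or a number of a turn 10.7, either way. A call with a gripper value outside its range is refused whole. The fingers move at their own pace and stop on an object; "force" is the grip in N (left out, the last holds). Time passes only in rows, so rows that do not move let the fingers close. It gives the time, the measured TCP pose, the force and the opening at its end, in the units of the state.
- sense(): the state, without advancing time (a new reading comes with each control period).
- grab_frame(name): name is "scene" or "side" or "wrist"; returns the picture (384x512x3 uint8, blue, green, red); there is no depth.
- get_calibration(name): a dict with "intrinsics" (3x3 intrinsics, pixels), "world_to_cam" (4x4, takes a point from world to camera coordinates). Camera axes: x right, y down, z forward; pixel columns grow to the right and rows downward; lengths in mm; the calibration is good to about 2 mm. The wrist camera is an equidistant fisheye: a pixel r from the principal point sees the ray r / f radians off the axis. A picture is of the moment at which its call begins: read the wrist's pose just before it. get_calibration takes no time and is no camera call; for the wrist camera it gives the pose at the moment of the call.
- sign_off(): hands the job in, once; it reports no verdict.
Trained networks look in the newest picture that a camera, given by its name, has taken for a name from the list of things; names that differ only in an ending like _2 or _b are one class to them, and where a whole thing is asked for, a point or a joint stands for the part that bears it (a point fixed in the world has none). Each returns a list of dicts, best first, with "conf" (0 to 1); they miss things now and then, are a little off and sometimes report something else, mostly with a low value. They report only what shows in the picture. A call takes as long as a camera call. They do not tell look-alikes from the thing itself.
- boxes_of(camera, thing): "centre" ([x, y, z] in mm, in the coordinates of the camera as it stood for that picture, good to about 4 mm: the middle of the surface that is visible of it).
- trace(camera, thing): "mask" (384x512 bool, what is visible of it).
The state is a dict: "clock": time; "qpos": joint angles; "qvel": joint speeds; "joint_efforts": joint torques, N m; "eef_pos": TCP position; "tcp_rot": TCP orientation; "contact_force": force on the tool from outside, world axes, zero at the start; "wrist_torque": the same for the moment, N m; "opening": opening from 0.0 (shut) to 1.0 (fully open).
Only numpy, scipy, OpenCV 4.12 (cv2) and the standard library are available. Lean on these libraries where they do the work, as an engineer would, in place of code of your own. Each camera call takes 0.05 s, during which the arm holds its last target. There are 200 camera calls.

### The job

We are closing the press mould: lower its plywood backplate over the two studs until it lies flush on the plaster, without dropping it. Then find the tin with the wing nuts for those studs: lift the tins from the ware board and shake them, one at a time, until you have made one rattle, and stand any silent one upright on the ware board again. Finish still holding the rattling tin out to the potter across the table, upright, at rest and at least a hand's breadth (100 mm) above the open notebook, the other two tins standing on the ware board and nothing else on the table disturbed.

Things in the scene. Friction and masses are not known exactly. Their poses are not given: they have to be found in the camera images.
- mould: the lower half of a press mould, fixed to the table: plywood base board 240 x 120 x 18 mm with a white plaster block 210 x 100 x 32 mm on it (its top 50 mm above the table, a shallow 110 x 60 mm cavity in its middle) and two upright threaded steel studs. Origin at the centre of the underside; x runs lengthwise, through both studs
- mould_seat (a point): centre of the top face of the plaster block, where the middle of the backplate's underside belongs; axes as the mould's. The studs stand at x = -80 and +80 mm from it, 12 mm thick, 34 mm tall above this face, the last 4 mm tapered
- stud0_tip (a point): tip of the stud at x = -80 mm, 84 mm above the table
- stud1_tip (a point): tip of the stud at x = +80 mm, 84 mm above the table
- backplate: loose dark brown plywood backplate, 210 x 100 x 12 mm, 0.32 kg, lying flat on the table. Origin at the centre of its underside, x lengthwise. Two through holes of 17 mm at x = -80 and +80 mm, y = 0. On top a pale timber grip, 110 mm long (along x), 26 mm wide (along y) and 40 mm tall, its top 52 mm above the origin. Either way round fits the studs
- ware_board: brown wooden ware board, fixed, 140 x 340 x 18 mm, origin at the centre of its underside (top 18 mm above it), y lengthwise; the three tins stand lid up in a row along y, about 115 mm apart, their own x along its x
- tin_a: one of three look-alike flat tins, aluminium, green hinged lid clipped shut, 120 (x) x 62 (y) x 44 mm, about 0.27 kg (weight tells nothing). Origin: centre of underside, z up. One of them (it varies) holds two loose 80 g wing nuts that slide from end to end (hollow 114 mm long) when it is tipped lengthwise over 20 degrees or jerked; solid wax fills the other two
- tin_b: as tin_a. When the tin is gently levelled again the nuts stay at the end they slid to, about 30 mm off its middle, and so shift its balance by some 0.05 N m
- tin_c: as tin_a
- notebook: the potter's open notebook, fixed, 150 x 212 mm, 10 mm thick, lying flat at the far side of the table. Origin at the centre of its underside
- beaker: bystander: brown stoneware beaker, 72 mm across, 85 mm tall, loose, origin at its underside's centre
- glaze_jar: bystander: small blue glaze jar with a white lid, 60 mm across, 75 mm tall, loose, origin at its underside's centre
- modelling_tool: bystander: flat dark wooden modelling tool, 160 mm long, 7 mm thick, loose, origin at its underside's centre
Mind the look-alikes: they are no part of the job. What is shaped like the tin_c but purple is not meant.

How it is judged:
By the outcome, as a careful person would: the job done as asked, in the order asked, and still so for the second after the job is handed in, while the arm keeps its last pose, push and grip.
It also fails if it takes over 72 s, if anything falls off the work surface, if the arm or the gripper's body presses on something with over 40 N, if the wrist force passes 120 N, or if a joint passes its speed limit or range.

## Working session

There is one attempt and no reset: what is moved stays moved. The work goes in short steps, Python scripts to look and compute and a tool call to move; the robot and the scene stay as the last step left them, time stands still between calls to the robot, and variables do not carry over. Pictures are saved under pics/ and viewed, about 8 in all and at most 12, crops included, and the job is handed in when it is done.

Besides the shell and the picture viewer there is one more tool, called by a JSON object that holds its "fn" and its "kwargs", one argument or row to a line. servo_tool: Moves the arm, as the interface text tells. Its arguments: {"type":"object","properties":{"rows":{"type":"array","items":{"type":"array"}},"force":{"type":"number"}},"required":["rows"]}

```bash
mkdir -p pics; ls; cat > h.py <<'E'
import numpy as np, cv2
from rig import *
def towld(cam,p):
    T=np.linalg.inv(get_calibration(cam)["world_to_cam"]); return (T@np.r_[p,1])[:3]
def proj(cam,P):
    c=get_calibration(cam); q=(c["world_to_cam"]@np.r_[P,1])[:3]; u=c["intrinsics"]@q; return u[:2]/u[2]
def ray(cam,px,z):
    c=get_calibration(cam); T=np.linalg.inv(c["world_to_cam"]); d=T[:3,:3]@np.linalg.inv(c["intrinsics"])@np.r_[px,1]
    o=T[:3,3]; return o+d*(z-o[2])/d[2]
E
python3 - <<'E'
from h import *
for cam in ("scene","side"):
    im=grab_frame(cam); cv2.imwrite(f"pics/{cam}0.png",im)
    c=get_calibration(cam); print(cam,np.round(np.linalg.inv(c["world_to_cam"])[:3,3]))
    for t in ["mould","stud0_tip","backplate","ware_board","tin_a","notebook","beaker","glaze_jar","modelling_tool"]:
        for d in boxes_of(cam,t)[:5]:
            w=towld(cam,d["centre"]); print(t,round(d["conf"],2),np.round(w),np.round(proj(cam,w)))
print(sense())
E
```

```text
pics
scene [1306.   59.  995.]
mould 0.85 [ 465. -330.   35.] [142. 191.]
stud0_tip 0.65 [ 467. -325.   41.] [143. 190.]
backplate 0.83 [486. -26.   7.] [228. 203.]
ware_board 0.59 [511. 338.  15.] [333. 211.]
tin_a 0.88 [536. 436.  59.] [366. 209.]
tin_a 0.75 [493. 204.  58.] [295. 197.]
tin_a 0.69 [519. 316.  58.] [329. 204.]
tin_a 0.61 [267. 279.  41.] [311. 156.]
notebook 0.95 [701. -35.   5.] [220. 256.]
beaker 0.57 [677. 256.  55.] [315. 244.]
beaker 0.43 [ 465. -330.   42.] [141. 189.]
glaze_jar 0.93 [ 735. -226.   61.] [154. 254.]
modelling_tool 0.56 [ 676. -355.    6.] [120. 246.]
side [ 166. -739. 1051.]
mould 0.94 [ 425. -353.   43.] [302. 321.]
stud0_tip 0.88 [ 429. -349.   40.] [303. 320.]
backplate 0.74 [437. -37.   6.] [255. 223.]
ware_board 0.96 [442. 231.  18.] [223. 154.]
ware_board 0.53 [ 424. -352.   46.] [301. 320.]
tin_a 0.95 [508. 420.  60.] [222. 100.]
tin_a 0.94 [467. 192.  61.] [234. 150.]
tin_a 0.78 [491. 303.  59.] [229. 124.]
tin_a 0.63 [240. 263.  42.] [153. 160.]
notebook 0.91 [684. -48.  13.] [338. 197.]
beaker 0.79 [666. 243.  51.] [289. 123.]
beaker 
[... 163 characters left out ...]
2.   44.] [302. 321.]
{'clock': 1.0, 'qpos': array([-2.42356370e-03,  3.53018501e-01,  1.63340884e+00,  2.13186215e-05,
        1.15522026e+00, -2.40559240e-03]), 'qvel': array([-0.00055487,  0.00027744, -0.00035242,  0.000797  , -0.00012115,
       -0.00140605]), 'joint_efforts': array([ 1.70836163e-03, -6.05172586e+01, -3.42439449e+01,  6.51097412e-05,
        1.21968576e-03,  1.55939637e-05]), 'eef_pos': array([ 6.24988947e+02, -8.01502403e-03,  2.31265616e+02]), 'tcp_rot': array([-3.14153775e+00, -1.96357184e-05,  1.57076975e+00]), 'contact_force': array([ 0.35224425, -1.17599138, -0.06889013]), 'wrist_torque': array([ 0.00494028,  0.03705483, -0.00272564]), 'opening': 1.002831821859422}
```

View scene.

```bash
cd pics; python3 -c "
import cv2
for c in('scene','side'):
    a=cv2.imread(c+'0.png'); print(a.shape); cv2.imwrite(c+'0b.png',cv2.resize(a,(800,600),interpolation=cv2.INTER_CUBIC))"
```

```text
(384, 512, 3)
(384, 512, 3)
```

View pics/scene0b.png

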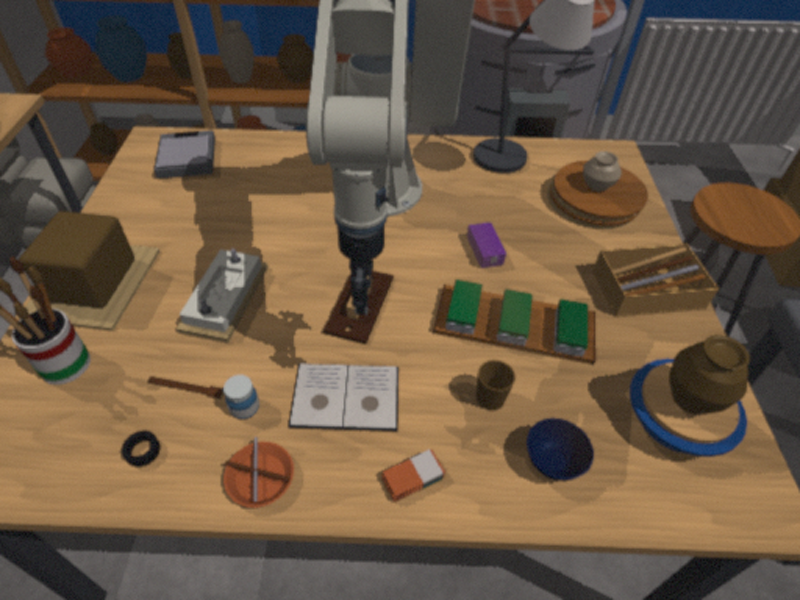

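View pics/side0b.png

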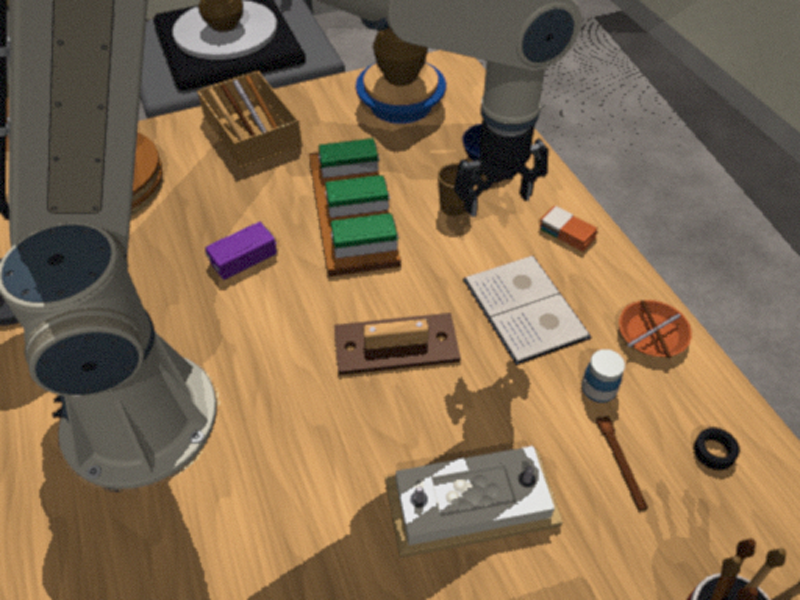

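```bash
cat >> h.py <<'E'
from scipy.optimize import minimize
from scipy.spatial import ConvexHull
def box(lx,ly,z0,z1,cx=0):
    return np.array([[cx+sx*lx/2,sy*ly/2,z] for sx in(-1,1) for sy in(-1,1) for z in(z0,z1)])
MODELS={"backplate":np.vstack([box(210,100,0,12),box(110,26,12,52)]),
 "mould":np.vstack([box(240,120,0,18),box(210,100,18,50),box(12,12,50,82,-80),box(12,12,50,82,80)]),
 "tin_a":box(120,62,18,62),"notebook":box(150,212,0,10)}
def hull(pts,shape=(384*4,512*4)):
    m=np.zeros(shape,np.uint8); cv2.fillConvexPoly(m,cv2.convexHull((pts*4).astype(np.int32)),1); return m
def projm(c,P):
    q=np.c_[P,np.ones(len(P))]@c["world_to_cam"].T; u=q[:,:3]@c["intrinsics"].T; return u[:,:2]/u[:,2:]
def place(M,p):
    c,s=np.cos(p[2]),np.sin(p[2]); return np.c_[M[:,0]*c-M[:,1]*s+p[0],M[:,0]*s+M[:,1]*c+p[1],M[:,2]]
def fit(M,masks,p0):
    cs={k:get_calibration(k) for k in masks}
    big={k:cv2.resize(cv2.convexHull and m.astype(np.uint8),None,fx=4,fy=4,interpolation=cv2.INTER_LINEAR) for k,m in masks.items()}
    def cost(p):
        P=place(M,p); t=0
        for k in masks:
            h=hull(projm(cs[k],P)); t+=1-(h&big[k]).sum()/max(1,(h|big[k]).sum())
        return t/len(masks)
    best=None
    for dy in (-.3,0,.3):
        q=np.array(p0)+[0,0,dy]
        r=minimize(cost,q,method="Nelder-Mead",options=dict(initial_simplex=np.array([q,q+[15,0,0],q+[0,15,0],q+[0,0,.2]]),xatol=.02,fatol=1e-4,maxiter=160))
        if best is None or r.fun<best.fun: best=r
    return np.round(best.x,3),round(best.fun,3)
E
python3 - <<'E'
from h import *
import pickle
G={"backplate":[(440,-37,0)],"mould":[(440,-340,0)],"notebook":[(690,-40,0)],"tin_a":[(520,430,0),(500,310,0),(480,195,0)]}
D={}
for cam in("side","scene"):
    grab_frame(cam)
    for t in G: D[cam,t]=[(d["conf"],d["mask"]) for d in trace(cam,t)]; print(cam,t,[(round(c,2),int(m.sum()),np.round(np.argwhere(m).mean(0)[::-1])) for c,m in D[cam,t]])
pickle.dump(D,open("m.pkl","wb"))
for t in G:
    for g in G[t]:
        for cams in (["side"],["scene"],["side","scene"]):
            ms={}
            for c in cams:
                pc=projm(get_calibration(c),np.array([[*g[:2],30]]))[0]
                ms[c]=min((m for _,m in D[c,t]),key=lambda m:np.hypot(*(np.argwhere(m).mean(0)[::-1]-pc)))
            print(t,cams,*fit(MODELS[t],ms,g))
E
```

```text
side backplate [(0.74, 5574, array([301., 320.])), (0.55, 2462, array([253., 220.]))]
side mould [(0.67, 5586, array([301., 320.]))]
side notebook []
side tin_a [(0.9, 891, array([228., 125.])), (0.88, 982, array([155., 160.])), (0.81, 969, array([233., 150.])), (0.7, 780, array([223., 100.]))]
scene backplate [(0.71, 951, array([229., 199.])), (0.5, 611, array([316., 246.]))]
scene mould [(0.64, 2111, array([142., 189.])), (0.48, 664, array([329., 203.]))]
scene notebook [(0.67, 2785, array([220., 255.])), (0.52, 693, array([316., 246.]))]
scene tin_a [(0.87, 481, array([310., 157.])), (0.76, 690, array([329., 203.])), (0.74, 651, array([365., 210.])), (0.72, 593, array([296., 197.]))]
backplate ['side'] [ 4.39362e+02 -2.59060e+01 -2.56000e-01] 0.041
backplate ['scene'] [ 4.43253e+02 -2.18320e+01 -2.71000e-01] 0.304
backplate ['side', 'scene'] [ 4.40028e+02 -2.43040e+01 -2.54000e-01] 0.194
mould ['side'] [ 4.34354e+02 -3.38979e+02 -1.93000e-01] 0.033
mould ['scene'] [ 4.38851e+02 -3.33670e+02 -1.74000e-01] 0.036
mould ['side', 'scene'] [ 4.36166e+02 -3.36183e+02 -1.66000e-01] 0.059Traceback (most recent call last):
  File "<stdin>", line 15, in <module>
ValueError: min() iterable argument is empty
```

```bash
python3 - <<'E'
from h import *
import pickle
D=pickle.load(open("m.pkl","rb"))
for t,g,cc in [("tin_a",(520,430,0),2),("tin_a",(500,310,0),2),("tin_a",(480,195,0),2),("notebook",(690,-40,0),1)]:
        for cams in (["side"],["scene"],["side","scene"])[2 if cc==2 else 1:]:
            if cc==1 and "side" in cams: continue
            ms={}
            for c in cams:
                pc=projm(get_calibration(c),np.array([[*g[:2],30]]))[0]
                ms[c]=min((m for _,m in D[c,t]),key=lambda m:np.hypot(*(np.argwhere(m).mean(0)[::-1]-pc)))
            print(t,cams,*fit(MODELS[t],ms,g))
s=sense();print(s["clock"],s["eef_pos"],s["tcp_rot"])
a=cv2.imread("pics/scene0.png")[160:270,210:410]; cv2.imwrite("pics/crop.png",cv2.resize(a,None,fx=4,fy=4,interpolation=cv2.INTER_CUBIC))
E
```

```text
tin_a ['side', 'scene'] [ 5.18372e+02  4.40491e+02 -2.32000e-01] 0.13
tin_a ['side', 'scene'] [ 4.95504e+02  3.22066e+02 -2.26000e-01] 0.088
tin_a ['side', 'scene'] [ 4.70347e+02  2.12252e+02 -1.87000e-01] 0.106
notebook ['scene'] [691.921 -33.489   0.   ] 0.059
1.5 [6.24998910e+02 4.36551805e-03 2.31270985e+02] [-3.14155465e+00  9.00675689e-07  1.57076651e+00]
```

View pics/crop.png

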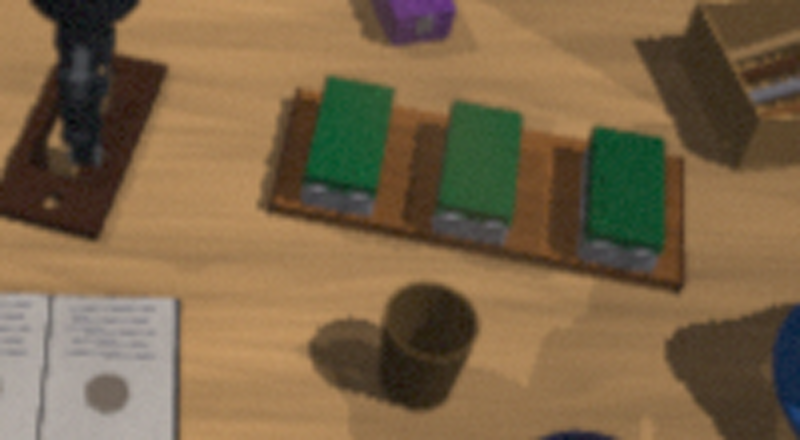

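```bash
cat >> h.py <<'E'
from scipy.spatial.transform import Rotation as Ro
def plan(pos,jaw=None,n=8,rot=None):
    s=sense(); R=Ro.from_euler("xyz",s["tcp_rot"]); p=np.array(s["eef_pos"])
    if rot is None:
        y=R.apply([0,1,0]); cur=np.degrees(np.arctan2(y[1],y[0]))
        jaw=cur if jaw is None else jaw
        # target: straight down, jaw axis at angle jaw deg
        a=np.radians(jaw); Y=np.array([np.cos(a),np.sin(a),0]);Z=np.array([0,0,-1.]);X=np.cross(Y,Z)
        rot=Ro.from_matrix(np.c_[X,Y,Z])
    dr=(R.inv()*rot).as_rotvec(); st=Ro.from_rotvec(dr/n)
    print("clock",s["clock"],"p",np.round(p,1),"jaw",np.round(np.degrees(np.arctan2(*R.apply([0,1,0])[1::-1])),2),"tilt",np.round(np.degrees(np.arccos(-R.apply([0,0,1])[2])),2),"open",round(s["opening"],3),"F",np.round(s["contact_force"],1))
    d=(np.array(pos)-p)/n
    for i in range(n):
        Ri=R*Ro.from_rotvec(dr*i/n); print([list(np.round(Ri.inv().apply(d),1)),list(np.round(np.degrees(dr/n),2))])
E
python3 -c "
from h import *
plan([440,-25,230],75.4)"
```

```text
clock 1.5 p [625.    0.  231.3] jaw -0.0 tilt 0.0 open 1.001 F [ 0.2 -0.7 -0. ]
[[np.float64(-3.1), np.float64(-23.1), np.float64(0.2)], [np.float64(-0.0), np.float64(-0.0), np.float64(-9.43)]]
[[np.float64(0.7), np.float64(-23.3), np.float64(0.2)], [np.float64(-0.0), np.float64(-0.0), np.float64(-9.43)]]
[[np.float64(4.5), np.float64(-22.9), np.float64(0.2)], [np.float64(-0.0), np.float64(-0.0), np.float64(-9.43)]]
[[np.float64(8.2), np.float64(-21.8), np.float64(0.2)], [np.float64(-0.0), np.float64(-0.0), np.float64(-9.43)]]
[[np.float64(11.7), np.float64(-20.2), np.float64(0.2)], [np.float64(-0.0), np.float64(-0.0), np.float64(-9.43)]]
[[np.float64(14.8), np.float64(-18.0), np.float64(0.2)], [np.float64(-0.0), np.float64(-0.0), np.float64(-9.43)]]
[[np.float64(17.6), np.float64(-15.4), np.float64(0.2)], [np.float64(-0.0), np.float64(-0.0), np.float64(-9.43)]]
[[np.float64(19.8), np.float64(-12.3), np.float64(0.2)], [np.float64(-0.0), np.float64(-0.0), np.float64(-9.43)]]
```

{"fn": "servo_tool", "kwargs": {
  "rows": [
    [85,[-3,-23,0],[0,0,-9.4]],
    [85,[0.7,-23.3,0],[0,0,-9.4]],
    [85,[4.5,-23,0],[0,0,-9.4]],
    [85,[8,-22,0],[0,0,-9.4]],
    [85,[12,-20,0],[0,0,-9.4]],
    [85,[15,-18,0],[0,0,-9.4]],
    [85,[17.5,-15.5,0],[0,0,-9.4]],
    [85,[20,-12,0],[0,0,-9.4]]
  ]
}}

```text
clock: 2.5
eef_pos: [439.1, -24.3, 231.4]
tcp_rot: [3.142, 0.0, 2.889]
contact_force: [-0.7, -0.1, -0.6]
opening: 0.996
```

```bash
cat >> h.py <<'E'
def fray(uv,c,z):   # fisheye ray to plane z
    K=c["intrinsics"]; T=np.linalg.inv(c["world_to_cam"])
    a=np.array([(uv[0]-K[0,2])/K[0,0],(uv[1]-K[1,2])/K[1,1]]); r=np.hypot(*a); k=np.sin(r)/r if r>1e-9 else 1
    d=T[:3,:3]@np.r_[a*k,np.cos(r)]; o=T[:3,3]; return o+d*(z-o[2])/d[2]
def fproj(P,c):
    q=(c["world_to_cam"]@np.r_[P,1])[:3]; K=c["intrinsics"]; h=np.hypot(q[0],q[1]); th=np.arctan2(h,q[2]); return np.array([K[0,2]+K[0,0]*th*q[0]/h,K[1,2]+K[1,1]*th*q[1]/h])
def topdown(im,c,cx,cy,z,half=160,yaw=0,px=2.0):
    n=int(2*half*px); g=(np.arange(n)/px-half); X,Y=np.meshgrid(g,g)   # cols = along local x, rows = along local y
    W=np.stack([cx+X*np.cos(yaw)-Y*np.sin(yaw),cy+X*np.sin(yaw)+Y*np.cos(yaw),np.full_like(X,z),np.ones_like(X)],-1)
    q=W@c["world_to_cam"].T; K=c["intrinsics"]; h=np.hypot(q[...,0],q[...,1])+1e-9; th=np.arctan2(h,q[...,2])
    return cv2.remap(im,(K[0,2]+K[0,0]*th*q[...,0]/h).astype(np.float32),(K[1,2]+K[1,1]*th*q[...,1]/h).astype(np.float32),cv2.INTER_CUBIC)
E
python3 - <<'E'
from h import *
import pickle
c=get_calibration("wrist"); im=grab_frame("wrist"); cv2.imwrite("pics/w1.png",im); pickle.dump(c,open("w1.pkl","wb"))
print(c["intrinsics"],np.round(np.linalg.inv(c["world_to_cam"]),2))
print("plate proj",fproj([440,-25,12],c))
t=topdown(im,c,440,-25,12,140,-.255); cv2.imwrite("pics/w1t.png",np.hstack([cv2.resize(im,(560,420)) if 0 else cv2.copyMakeBorder(im[:, 100:412],0,560-384,0,0,0),t[:, :]])[:, :800])
print(plan([440,-25,230],75.4,1))
E
```

```text
[[297.31863964   0.         255.05643969]
 [  0.         297.31863964 195.62242517]
 [  0.           0.           1.        ]] [[ 2.5000e-01  9.2000e-01  3.0000e-01  3.6204e+02]
 [ 9.7000e-01 -2.4000e-01 -8.0000e-02 -5.0700e+00]
 [-0.0000e+00  3.1000e-01 -9.5000e-01  3.7457e+02]
 [ 0.0000e+00  0.0000e+00  0.0000e+00  1.0000e+00]]
plate proj [255.26704845 167.19975468]
clock 2.55 p [436.1 -24.4 231. ] jaw 75.98 tilt 0.14 open 0.997 F [-3.2 -0.1 -0.3]
[[np.float64(-3.9), np.float64(0.4), np.float64(1.0)], [np.float64(-0.04), np.float64(-0.14), np.float64(0.58)]]
None
```

View pics/w1t.png

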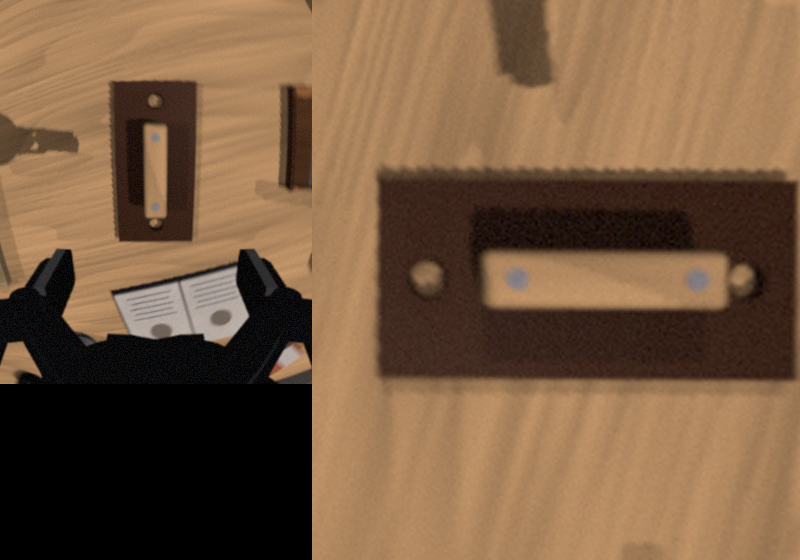

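```bash
cat >> h.py <<'E'
def rectfit(t,lo_mask,cx,cy,yaw,half,px=2.0):
    m=cv2.morphologyEx(lo_mask.astype(np.uint8),cv2.MORPH_OPEN,np.ones((9,9)))
    n,l,st,ce=cv2.connectedComponentsWithStats(m); i=1+np.argmax(st[1:,4]); cs,_=cv2.findContours((l==i).astype(np.uint8),cv2.RETR_EXTERNAL,cv2.CHAIN_APPROX_NONE)
    (u,v),(w,h),a=cv2.minAreaRect(cs[0]); x,y=u/px-half,v/px-half
    print("rect centre",np.round([cx+x*np.cos(yaw)-y*np.sin(yaw),cy+x*np.sin(yaw)+y*np.cos(yaw)],1),"size",round(w/px,1),round(h/px,1),"angle",round(a,2))
E
python3 - <<'E'
from h import *
import pickle
c=pickle.load(open("w1.pkl","rb")); im=cv2.imread("pics/w1.png")
t=topdown(im,c,440,-25,12,140,-.255); hsv=cv2.cvtColor(t,cv2.COLOR_BGR2HSV)
m=hsv[...,2]<95; m[:100]=0; m[400:]=0
rectfit(t,m,440,-25,-.255,140)
t2=topdown(im,c,440,-25,52,140,-.255); h2=cv2.cvtColor(t2,cv2.COLOR_BGR2HSV); m2=h2[...,2]>120
z=np.zeros_like(m2); z[220:340,150:430]=m2[220:340,150:430]; rectfit(t2,z,440,-25,-.255,140)
plan([437.4,-25,118],75.4,4)
E
```

```text
rect centre [436.9 -26.7] size 208.6 102.8 angle 0.57
rect centre [437.6 -24.4] size 24.0 108.0 angle 90.0
clock 2.55 p [436.1 -24.4 231. ] jaw 75.98 tilt 0.14 open 0.997 F [-3.2 -0.1 -0.3]
[[np.float64(-0.4), np.float64(-0.0), np.float64(28.2)], [np.float64(-0.01), np.float64(-0.03), np.float64(0.15)]]
[[np.float64(-0.4), np.float64(-0.0), np.float64(28.2)], [np.float64(-0.01), np.float64(-0.03), np.float64(0.15)]]
[[np.float64(-0.4), np.float64(-0.1), np.float64(28.2)], [np.float64(-0.01), np.float64(-0.03), np.float64(0.15)]]
[[np.float64(-0.4), np.float64(-0.1), np.float64(28.2)], [np.float64(-0.01), np.float64(-0.03), np.float64(0.15)]]
```

{"fn": "servo_tool", "kwargs": {
  "rows": [
    [85,[0,0,30],[0,0,0]],
    [85,[-0.5,0,40],[0,0,0]],
    [85,[-0.5,0,40],[0,0,0]],
    [85,[0,0,40],[0,0,0.2]],
    [85,[0,0,30],[0,0,0.2]],
    [85,[0,0,18],[0,0,0]],
    [85,[0,0,12],[0,0,0]],
    [85,[0,0,0],[0,0,0]]
  ]
}}

```text
clock: 3.55
eef_pos: [440.6, -24.4, 20.8]
tcp_rot: [-3.141, -0.001, 2.876]
contact_force: [0.1, -0.8, 0.0]
opening: 0.993
```

```bash
python3 -c "
from h import *
plan([437.6,-24.4,18],75.4,1)"
```

```text
clock 3.55 p [440.6 -24.4  20.8] jaw 74.76 tilt 0.06 open 0.993 F [ 0.1 -0.8  0. ]
[[np.float64(2.9), np.float64(-0.8), np.float64(2.8)], [np.float64(-0.01), np.float64(-0.06), np.float64(-0.64)]]
```

{"fn": "servo_tool", "kwargs": {
  "rows": [
    [85,[2.5,-0.7,2],[0,0,-0.6]],
    [85,[0,0,0],[0,0,0]],
    [20,[0,0,0],[0,0,0]],
    [20,[0,0,0],[0,0,0]],
    [20,[0,0,0],[0,0,0]],
    [20,[0,0,0],[0,0,0]]
  ],
  "force": 80
}}

```text
clock: 4.3
eef_pos: [438.3, -24.5, 19.6]
tcp_rot: [3.142, 0.0, 2.887]
contact_force: [-0.5, 0.9, 7.6]
opening: 0.293
```

```bash
python3 -c "
from h import *
plan([437.6,-24.4,160],75.4,4); print(sense()['wrist_torque'])"
```

```text
clock 4.3 p [438.3 -24.5  19.6] jaw 75.39 tilt 0.02 open 0.293 F [-0.5  0.9  7.6]
[[np.float64(0.2), np.float64(-0.0), np.float64(-35.1)], [np.float64(0.0), np.float64(0.0), np.float64(-0.0)]]
[[np.float64(0.2), np.float64(-0.0), np.float64(-35.1)], [np.float64(0.0), np.float64(0.0), np.float64(-0.0)]]
[[np.float64(0.2), np.float64(-0.0), np.float64(-35.1)], [np.float64(0.0), np.float64(0.0), np.float64(-0.0)]]
[[np.float64(0.2), np.float64(-0.0), np.float64(-35.1)], [np.float64(0.0), np.float64(0.0), np.float64(-0.0)]]
[ 0.05423527  0.25474733 -0.04387056]
```

{"fn": "servo_tool", "kwargs": {
  "rows": [
    [20,[0,0,-10],[0,0,0]],
    [20,[0,0,-20],[0,0,0]],
    [20,[0,0,-35],[0,0,0]],
    [20,[0,0,-40],[0,0,0]],
    [20,[0,0,-40],[0,0,0]],
    [20,[0,0,-20],[0,0,0]],
    [20,[0,0,0],[0,0,0]]
  ]
}}

```text
clock: 5.18
eef_pos: [438.8, -24.5, 185.7]
tcp_rot: [3.141, 0.003, 2.887]
contact_force: [-0.0, -0.9, -4.1]
opening: 0.294
```

```bash
python3 -c "
from h import *
plan([436.5,-336,185],79.9,8); print(sense()['wrist_torque'])"
```

```text
clock 5.175 p [438.8 -24.5 185.7] jaw 75.4 tilt 0.17 open 0.294 F [-0.  -0.9 -4.1]
[[np.float64(-9.5), np.float64(-37.7), np.float64(0.1)], [np.float64(0.0), np.float64(0.02), np.float64(-0.56)]]
[[np.float64(-9.2), np.float64(-37.8), np.float64(0.1)], [np.float64(0.0), np.float64(0.02), np.float64(-0.56)]]
[[np.float64(-8.8), np.float64(-37.9), np.float64(0.1)], [np.float64(0.0), np.float64(0.02), np.float64(-0.56)]]
[[np.float64(-8.4), np.float64(-38.0), np.float64(0.1)], [np.float64(0.0), np.float64(0.02), np.float64(-0.56)]]
[[np.float64(-8.0), np.float64(-38.1), np.float64(0.1)], [np.float64(0.0), np.float64(0.02), np.float64(-0.56)]]
[[np.float64(-7.7), np.float64(-38.2), np.float64(0.1)], [np.float64(0.0), np.float64(0.02), np.float64(-0.56)]]
[[np.float64(-7.3), np.float64(-38.2), np.float64(0.1)], [np.float64(0.0), np.float64(0.02), np.float64(-0.56)]]
[[np.float64(-6.9), np.float64(-38.3), np.float64(0.1)], [np.float64(0.0), np.float64(0.02), np.float64(-0.56)]]
[ 0.00576818 -0.04497268 -0.029501  ]
```

{"fn": "servo_tool", "kwargs": {
  "rows": [
    [20,[-6,-25,0],[0,0,-0.5]],
    [20,[-9.3,-38,0],[0,0,-0.5]],
    [20,[-9,-38,0],[0,0,-0.5]],
    [20,[-6.5,-28,0],[0,0,-0.5]],
    [20,[-3,-12,0],[0,0,-0.5]],
    [20,[0,0,0],[0,0,0]],
    [20,[0,0,0],[0,0,0]]
  ]
}}

```text
clock: 6.05
eef_pos: [437.1, -168.6, 183.8]
tcp_rot: [3.141, -0.001, 2.931]
contact_force: [0.3, 0.3, -3.3]
opening: 0.288
```

```bash
python3 - <<'E'
from h import *
import pickle
c=get_calibration("wrist"); im=grab_frame("wrist"); cv2.imwrite("pics/w2.png",im); pickle.dump((c,sense()),open("w2.pkl","wb"))
plan([436.5,-336,185],79.9,1)
t=topdown(im,c,436,-336,50,140,-.175)
s=sense(); e=s["eef_pos"]
b=topdown(im,c,e[0],e[1],e[2]-7.5,140,-.24)
cv2.imwrite("pics/w2t.png",np.hstack([t[60:500,:400] if 0 else cv2.resize(t,(400,400)),cv2.resize(b,(400,400))]))
E
```

```text
clock 6.1 p [ 437.3 -168.5  184. ] jaw 77.94 tilt 0.05 open 0.293 F [-0.7  1.1 -3.3]
[[np.float64(-34.3), np.float64(-164.0), np.float64(-1.1)], [np.float64(0.02), np.float64(-0.05), np.float64(-1.96)]]
```

View pics/w2t.png

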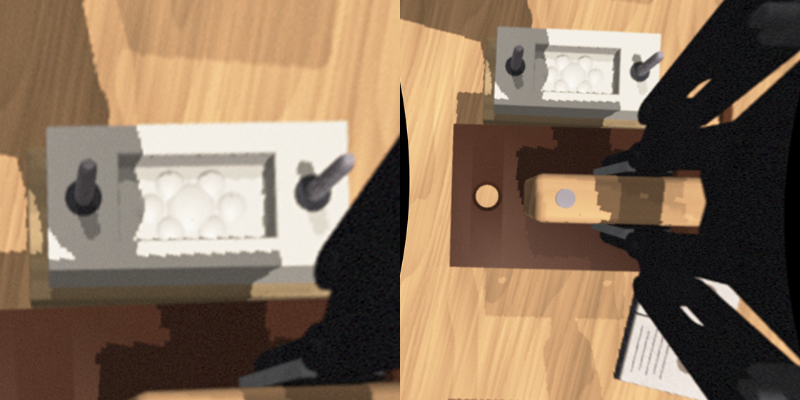

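```bash
python3 - <<'E'
from h import *
import pickle
c,s=pickle.load(open("w2.pkl","rb")); im=cv2.imread("pics/w2.png")
yaw=-.19; l=np.array([-1.2,-3.3]); C=np.array([436,-336])+[l[0]*np.cos(.175)+l[1]*np.sin(.175),-l[0]*np.sin(.175)+l[1]*np.cos(.175)]; print(C)
rows=[]
for z in (50,84):
    r=[]
    for sx in(-80,80):
        p=C+sx*np.array([np.cos(yaw),np.sin(yaw)])
        t=topdown(im,c,*p,z,30,yaw,px=6.0)
        cv2.line(t,(180,0),(180,359),(0,0,255),1); cv2.line(t,(0,180),(359,180),(0,0,255),1); cv2.circle(t,(180,180),36,(0,255,0),1)
        r.append(t)
    rows.append(np.hstack(r))
e=s["eef_pos"]; y2=np.radians(77.94-90); 
p=np.array(e[:2])-80*np.array([np.cos(y2),np.sin(y2)])
zb=[]
t=topdown(im,c,*p,e[2]-7.5,30,y2,px=6.0); cv2.line(t,(180,0),(180,359),(0,0,255),1); cv2.line(t,(0,180),(359,180),(0,0,255),1); cv2.circle(t,(180,180),51,(0,255,0),1)
o=np.vstack(rows); o=np.hstack([o,np.vstack([t,np.zeros_like(t)])]); cv2.imwrite("pics/w2s.png",cv2.resize(o,(795,530)))
E
```

```text
[ 434.2437713  -339.04066781]
```

View pics/w2s.png

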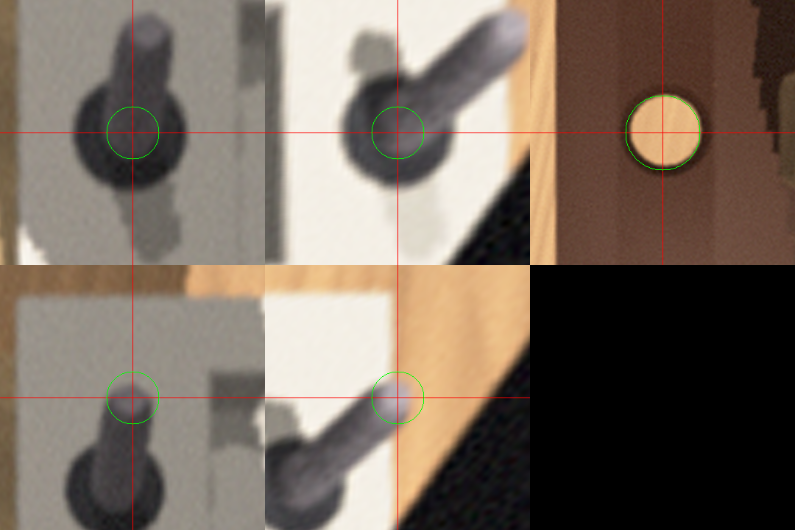

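```bash
python3 - <<'E'
from h import *
plan([433.9,-339,125],79.1,6)
E
```

```text
clock 6.1 p [ 437.3 -168.5  184. ] jaw 77.94 tilt 0.05 open 0.293 F [-0.7  1.1 -3.3]
[[np.float64(-5.4), np.float64(-27.9), np.float64(9.8)], [np.float64(0.0), np.float64(-0.01), np.float64(-0.19)]]
[[np.float64(-5.3), np.float64(-27.9), np.float64(9.8)], [np.float64(0.0), np.float64(-0.01), np.float64(-0.19)]]
[[np.float64(-5.2), np.float64(-27.9), np.float64(9.8)], [np.float64(0.0), np.float64(-0.01), np.float64(-0.19)]]
[[np.float64(-5.1), np.float64(-28.0), np.float64(9.8)], [np.float64(0.0), np.float64(-0.01), np.float64(-0.19)]]
[[np.float64(-5.0), np.float64(-28.0), np.float64(9.8)], [np.float64(0.0), np.float64(-0.01), np.float64(-0.19)]]
[[np.float64(-4.9), np.float64(-28.0), np.float64(9.8)], [np.float64(0.0), np.float64(-0.01), np.float64(-0.19)]]
```

{"fn": "servo_tool", "kwargs": {
  "rows": [
    [20,[-4.4,-24,0],[0,0,-0.2]],
    [20,[-7,-38,0],[0,0,-0.2]],
    [20,[-7,-38,5],[0,0,-0.2]],
    [20,[-6.5,-36,18],[0,0,-0.2]],
    [20,[-4,-22,18],[0,0,-0.2]],
    [20,[-1.8,-9.5,18],[0,0,-0.2]],
    [20,[0,0,0],[0,0,0]],
    [20,[0,0,0],[0,0,0]]
  ]
}}

```text
clock: 7.1
eef_pos: [433.9, -338.8, 125.5]
tcp_rot: [3.141, -0.0, 2.952]
contact_force: [-0.3, -0.2, -3.4]
opening: 0.292
```

```bash
python3 - <<'E'
from h import *
plan([433.9,-339,113],79.1,1); print(sense()["qvel"].round(3))
E
```

```text
clock 7.1 p [ 433.9 -338.8  125.5] jaw 79.13 tilt 0.02 open 0.292 F [-0.3 -0.2 -3.4]
[[np.float64(-0.0), np.float64(-0.2), np.float64(12.5)], [np.float64(0.02), np.float64(-0.01), np.float64(0.03)]]
[ 0.001 -0.011 -0.007 -0.001 -0.002 -0.003]
```

{"fn": "servo_tool", "kwargs": {
  "rows": [
    [20,[0,0,8],[0,0,0]],
    [20,[0,0,8],[0,0,0]],
    [20,[0,0,2],[0,0,0]],
    [20,[0,0,0],[0,0,0]]
  ]
}}

```text
clock: 7.6
eef_pos: [433.6, -339.6, 107.1]
tcp_rot: [3.141, -0.0, 2.951]
contact_force: [0.2, 0.9, -3.2]
opening: 0.29
```

```bash
python3 - <<'E'
from h import *
c=get_calibration("wrist"); im=grab_frame("wrist"); s=sense()
plan([433.9,-339,107],79.1,1)
e=s["eef_pos"]; yaw=-.19
p=np.array(e[:2])-80*np.array([np.cos(yaw),np.sin(yaw)])
ts=[]
for z in (e[2]-7.6,84):
    t=topdown(im,c,*p,z,30,yaw,px=6.0); cv2.line(t,(180,0),(180,359),(0,0,255),1); cv2.line(t,(0,180),(359,180),(0,0,255),1); cv2.circle(t,(180,180),51 if z!=84 else 36,(0,255,0),1); ts.append(t)
cv2.imwrite("pics/w3.png",np.hstack(ts))
E
```

```text
clock 7.65 p [ 433.7 -339.7  107.3] jaw 79.1 tilt 0.0 open 0.292 F [ 0.1 -0.1 -3.7]
[[np.float64(-0.0), np.float64(0.7), np.float64(0.3)], [np.float64(0.0), np.float64(-0.0), np.float64(-0.0)]]
```

View pics/w3.png

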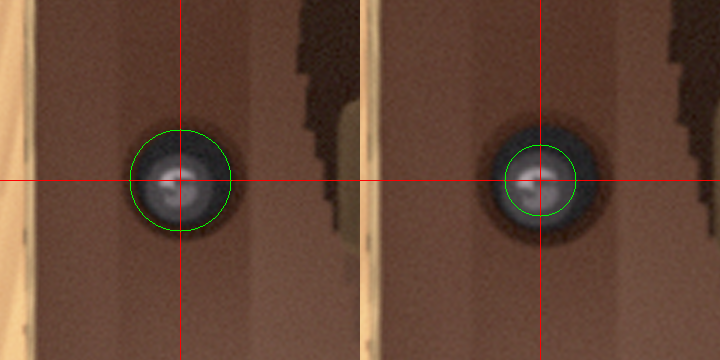

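{"fn": "servo_tool", "kwargs": {
  "rows": [
    [20,[1.3,0.9,0],[0,0,0]],
    [20,[0,0,2],[0,0,0]],
    [20,[0,0,3],[0,0,0]],
    [20,[0,0,3],[0,0,0]],
    [20,[0,0,3],[0,0,0]],
    [20,[0,0,3],[0,0,0]],
    [20,[0,0,0],[0,0,0]]
  ]
}}

```text
clock: 8.52
eef_pos: [432.4, -338.5, 93.0]
tcp_rot: [3.141, -0.0, 2.951]
contact_force: [-0.3, 1.1, -2.7]
opening: 0.292
```

{"fn": "servo_tool", "kwargs": {
  "rows": [
    [20,[0,0,5],[0,0,0]],
    [20,[0,0,5],[0,0,0]],
    [20,[0,0,5],[0,0,0]],
    [20,[0,0,4],[0,0,0]],
    [20,[0,0,2],[0,0,0]],
    [20,[0,0,1],[0,0,0]],
    [20,[0,0,0],[0,0,0]]
  ]
}}

```text
clock: 9.4
eef_pos: [432.6, -338.6, 71.3]
tcp_rot: [-3.142, 0.0, 2.951]
contact_force: [0.4, 0.5, -3.8]
opening: 0.294
```

{"fn": "servo_tool", "kwargs": {
  "rows": [
    [20,[0,0,1],[0,0,0]],
    [20,[0,0,1],[0,0,0]],
    [20,[0,0,0],[0,0,0]],
    [20,[0,0,0],[0,0,0]]
  ]
}}

```text
clock: 9.9
eef_pos: [432.7, -338.7, 69.7]
tcp_rot: [-3.141, 0.0, 2.951]
contact_force: [-1.4, 1.5, 6.3]
opening: 0.292
```

{"fn": "servo_tool", "kwargs": {
  "rows": [
    [85,[0,0,0],[0,0,0]],
    [85,[0,0,0],[0,0,0]],
    [85,[0,0,0],[0,0,0]],
    [85,[0,0,-15],[0,0,0]],
    [85,[0,0,-35],[0,0,0]],
    [85,[0,0,-45],[0,0,0]],
    [85,[0,0,-35],[0,0,0]],
    [85,[0,0,0],[0,0,0]]
  ]
}}

```text
clock: 10.9
eef_pos: [434.2, -339.9, 203.3]
tcp_rot: [-3.139, 0.006, 2.951]
contact_force: [0.5, -0.3, 0.5]
opening: 0.996
```

```bash
python3 - <<'E'
from h import *
c=get_calibration("wrist"); im=grab_frame("wrist")
a=topdown(im,c,434.2,-339,62,120,-.19,px=1.6)
sd=grab_frame("side"); u=projm(get_calibration("side"),np.array([[434.,-339,60]]))[0].astype(int); b=cv2.resize(sd[u[1]-60:min(384,u[1]+60),u[0]-64:u[0]+64],None,fx=3.2,fy=3.2,interpolation=cv2.INTER_CUBIC)[:384]
cv2.imwrite("pics/w4.png",np.hstack([a,cv2.copyMakeBorder(b,0,384-b.shape[0],0,0,0)]))
plan([500,-100,200],None,8)
E
```

```text
clock 11.0 p [ 432.6 -338.6  200. ] jaw 79.1 tilt 0.06 open 0.994 F [-0.4  0.3 -1.2]
[[np.float64(-2.6), np.float64(30.9), np.float64(-0.0)], [np.float64(-0.0), np.float64(0.01), np.float64(0.0)]]
[[np.float64(-2.6), np.float64(30.9), np.float64(-0.0)], [np.float64(-0.0), np.float64(0.01), np.float64(0.0)]]
[[np.float64(-2.6), np.float64(30.9), np.float64(-0.0)], [np.float64(-0.0), np.float64(0.01), np.float64(0.0)]]
[[np.float64(-2.6), np.float64(30.9), np.float64(-0.0)], [np.float64(-0.0), np.float64(0.01), np.float64(0.0)]]
[[np.float64(-2.6), np.float64(30.9), np.float64(-0.0)], [np.float64(-0.0), np.float64(0.01), np.float64(0.0)]]
[[np.float64(-2.6), np.float64(30.9), np.float64(-0.0)], [np.float64(-0.0), np.float64(0.01), np.float64(0.0)]]
[[np.float64(-2.6), np.float64(30.9), np.float64(-0.0)], [np.float64(-0.0), np.float64(0.01), np.float64(0.0)]]
[[np.float64(-2.6), np.float64(30.9), np.float64(-0.0)], [np.float64(-0.0), np.float64(0.01), np.float64(0.0)]]
```

View pics/w4.png

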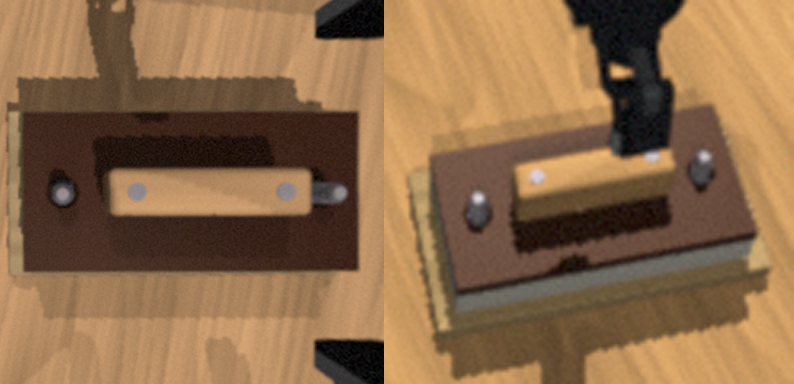

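{"fn": "servo_tool", "kwargs": {
  "rows": [
    [85,[-3,25,0],[0,0,0]],
    [85,[-3,45,0],[0,0,0]],
    [85,[-3,58,0],[0,0,0]],
    [85,[-3,60,0],[0,0,0]],
    [85,[-3,60,0],[0,0,0]],
    [85,[-3,60,0],[0,0,0]],
    [85,[-3,60,-10],[0,0,0]],
    [85,[-3,60,-10],[0,0,0]]
  ]
}}

```text
clock: 12.0
eef_pos: [536.4, 79.0, 218.3]
tcp_rot: [-3.141, -0.002, 2.952]
contact_force: [0.7, 0.1, 0.0]
opening: 0.995
```

```bash
python3 - <<'E'
from h import *
plan([480,250,230],78,4)
E
```

```text
clock 12.0 p [536.4  79.  218.3] jaw 79.11 tilt 0.14 open 0.995 F [0.7 0.1 0. ]
[[np.float64(21.9), np.float64(39.3), np.float64(-2.9)], [np.float64(-0.01), np.float64(-0.03), np.float64(0.28)]]
[[np.float64(22.1), np.float64(39.2), np.float64(-2.9)], [np.float64(-0.01), np.float64(-0.03), np.float64(0.28)]]
[[np.float64(22.3), np.float64(39.1), np.float64(-2.9)], [np.float64(-0.01), np.float64(-0.03), np.float64(0.28)]]
[[np.float64(22.5), np.float64(39.0), np.float64(-2.9)], [np.float64(-0.01), np.float64(-0.03), np.float64(0.28)]]
```

{"fn": "servo_tool", "kwargs": {
  "rows": [
    [85,[22,42,0],[0,0,0.3]],
    [85,[25,42,-5],[0,0,0.3]],
    [85,[25,36,-5],[0,0,0.3]],
    [85,[12,18,0],[0,0,0.3]],
    [85,[0,0,0],[0,0,0]],
    [85,[0,0,0],[0,0,0]]
  ]
}}

```text
clock: 12.75
eef_pos: [481.4, 228.3, 228.5]
tcp_rot: [-3.14, -0.001, 2.931]
contact_force: [0.5, -0.4, 0.4]
opening: 0.998
```

```bash
cat > tins.py <<'E'
from h import *
c=get_calibration("wrist"); im=grab_frame("wrist"); cv2.imwrite("pics/w5.png",im)
plan([480,250,230],78,1)
yaw=-.21
for g in [(470,212),(495,322),(518,440)]:
    t=topdown(im,c,*g,62,75,yaw); h=cv2.cvtColor(t,cv2.COLOR_BGR2HSV); m=(h[...,0]>45)&(h[...,0]<95)&(h[...,1]>70)
    if m.sum()>2000: rectfit(t,m,*g,yaw,75)
E
python3 - <<'E'
exec(open("tins.py").read())
t=topdown(im,c,495,300,62,200,-.21,px=1.5); cv2.imwrite("pics/w5t.png",t)
E
```

```text
clock 12.8 p [481.7 228.1 228.7] jaw 77.88 tilt 0.07 open 0.992 F [0.5 0.2 0.2]
[[np.float64(6.2), np.float64(21.1), np.float64(-1.3)], [np.float64(-0.05), np.float64(-0.04), np.float64(-0.12)]]
rect centre [467.  211.2] size 117.8 60.3 angle 0.31
rect centre [491.9 318.3] size 62.5 117.5 angle 90.0
rect centre [514.7 433.9] size 118.4 67.1 angle 0.49
```

View pics/w5t.png

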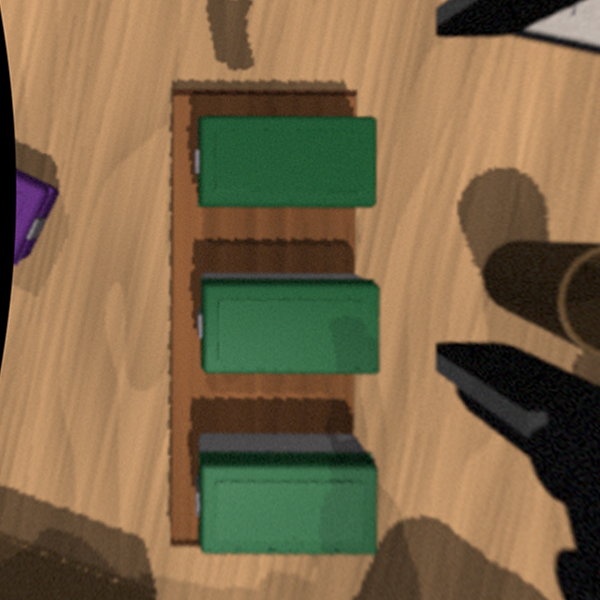

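```bash
python3 - <<'E'
from h import *
plan([467,211.2,24],78,1)
E
```

```text
clock 12.8 p [481.7 228.1 228.7] jaw 77.88 tilt 0.07 open 0.992 F [0.5 0.2 0.2]
[[np.float64(10.6), np.float64(-19.4), np.float64(204.7)], [np.float64(-0.05), np.float64(-0.04), np.float64(-0.12)]]
```

{"fn": "servo_tool", "kwargs": {
  "rows": [
    [85,[4,-7,20],[0,0,0]],
    [85,[4.5,-8,40],[0,0,0]],
    [85,[2,-4.5,45],[0,0,0]],
    [85,[0,0,35],[0,0,0]],
    [85,[0,0,20],[0,0,0]],
    [85,[0,0,10],[0,0,0]],
    [85,[0,0,0],[0,0,0]]
  ]
}}

```text
clock: 13.68
eef_pos: [467.3, 211.5, 59.0]
tcp_rot: [-3.141, -0.001, 2.93]
contact_force: [-0.4, 0.0, 1.5]
opening: 0.997
```

```bash
python3 - <<'E'
from h import *
plan([467,211.2,24],78,1)
E
```

```text
clock 13.675 p [467.3 211.5  59. ] jaw 77.86 tilt 0.06 open 0.997 F [-0.4  0.   1.5]
[[np.float64(0.2), np.float64(-0.3), np.float64(35.0)], [np.float64(-0.04), np.float64(-0.05), np.float64(-0.14)]]
```

{"fn": "servo_tool", "kwargs": {
  "rows": [
    [85,[0,0,18],[0,0,0]],
    [85,[0,0,17],[0,0,0]],
    [85,[0,0,0],[0,0,0]],
    [55,[0,0,0],[0,0,0]],
    [55,[0,0,0],[0,0,0]],
    [55,[0,0,0],[0,0,0]]
  ],
  "force": 70
}}

```text
clock: 14.42
eef_pos: [467.8, 212.3, 25.1]
tcp_rot: [3.141, 0.001, 2.931]
contact_force: [-1.3, -0.2, 5.7]
opening: 0.714
```

```bash
python3 - <<'E'
from h import *
plan([467,211.2,224],78,1)
s=sense();print(s["wrist_torque"])
E
```

```text
clock 14.425 p [467.8 212.3  25.1] jaw 77.91 tilt 0.07 open 0.714 F [-1.3 -0.2  5.7]
[[np.float64(0.4), np.float64(-1.1), np.float64(-198.9)], [np.float64(0.04), np.float64(0.06), np.float64(-0.09)]]
[-0.23840516  0.23859726 -0.00873814]
```

{"fn": "servo_tool", "kwargs": {
  "rows": [
    [55,[0,0,-10],[0,0,0]],
    [55,[0,0,-25],[0,0,0]],
    [55,[0,0,-40],[0,0,0]],
    [55,[0,0,-40],[0,0,0]],
    [55,[0,0,-30],[0,0,0]],
    [55,[0,0,-15],[0,0,0]],
    [55,[0,0,0],[0,0,0]],
    [55,[0,0,0],[0,0,0]]
  ]
}}

```text
clock: 15.42
eef_pos: [466.6, 211.7, 183.1]
tcp_rot: [-3.14, -0.002, 2.93]
contact_force: [-0.6, 0.4, -2.5]
opening: 0.713
```

```bash
cat > tq.py <<'E'
from h import *
v=[];f=[]
for i in range(8):
    grab_frame("wrist"); s=sense(); R=Ro.from_euler("xyz",s["tcp_rot"]); v.append(R.inv().apply(s["wrist_torque"])); f.append(s["contact_force"][2])
v=np.array(v); print("tool-frame torque mean",v.mean(0).round(4),"sd",v.std(0).round(4),"Fz",np.mean(f).round(2),s["clock"],s["eef_pos"].round(1),s["tcp_rot"].round(4))
E
python3 tq.py
```

```text
tool-frame torque mean [-0.0117  0.0211 -0.0178] sd [0.0287 0.0372 0.0262] Fz -2.58 15.825 [467.2 212.  183.9] [-3.1413e+00 -5.0000e-04  2.9304e+00]
```

{"fn": "servo_tool", "kwargs": {
  "rows": [
    [55,[0,0,0],[0,8,0]],
    [55,[0,0,0],[0,10,0]],
    [55,[0,0,0],[0,10,0]],
    [55,[0,0,0],[0,8,0]],
    [55,[0,0,0],[0,0,0]],
    [55,[0,0,0],[0,0,0]],
    [55,[0,0,0],[0,0,0]],
    [55,[0,0,0],[0,-3,0]]
  ]
}}

```text
clock: 16.82
eef_pos: [467.2, 212.3, 184.7]
tcp_rot: [3.141, -0.573, 2.931]
contact_force: [0.1, -0.2, -1.8]
opening: 0.717
```

{"fn": "servo_tool", "kwargs": {
  "rows": [
    [55,[0,0,0],[0,-5,0]],
    [55,[0,0,0],[0,-6,0]],
    [55,[0,0,0],[0,-6,0]],
    [55,[0,0,0],[0,-6,0]],
    [55,[0,0,0],[0,-5,0]],
    [55,[0,0,0],[0,-3,0]],
    [55,[0,0,0],[0,-2,0]],
    [55,[0,0,0],[0,0,0]]
  ]
}}

```text
clock: 17.82
eef_pos: [466.7, 212.3, 184.9]
tcp_rot: [3.141, 0.001, 2.931]
contact_force: [0.2, -0.0, -2.0]
opening: 0.715
```

```bash
python3 tq.py
```

```text
tool-frame torque mean [ 0.0031  0.0531 -0.0058] sd [0.0183 0.0155 0.0323] Fz -2.65 18.225 [467.5 211.9 184.1] [-3.1414e+00 -4.0000e-04  2.9300e+00]
```

{"fn": "servo_tool", "kwargs": {
  "rows": [
    [55,[0,0,0],[0,-8,0]],
    [55,[0,0,0],[0,-10,0]],
    [55,[0,0,0],[0,-10,0]],
    [55,[0,0,0],[0,-8,0]],
    [55,[0,0,0],[0,0,0]],
    [55,[0,0,0],[0,0,0]],
    [55,[0,0,0],[0,0,0]],
    [55,[0,0,0],[0,3,0]]
  ]
}}

```text
clock: 19.23
eef_pos: [467.7, 207.5, 182.8]
tcp_rot: [-3.126, 0.503, 2.928]
contact_force: [0.4, -0.1, -2.5]
opening: 0.717
```

{"fn": "servo_tool", "kwargs": {
  "rows": [
    [55,[0,0,0],[0,5,0]],
    [55,[0,0,0],[0,6,0]],
    [55,[0,0,0],[0,6,0]],
    [55,[0,0,0],[0,6,0]],
    [55,[0,0,0],[0,5,0]],
    [55,[0,0,0],[0,3,0]],
    [55,[0,0,0],[0,2,0]],
    [55,[0,0,0],[0,0,0]]
  ]
}}

```text
clock: 20.23
eef_pos: [468.5, 207.5, 183.1]
tcp_rot: [-3.129, -0.071, 2.919]
contact_force: [-0.7, 0.6, -2.6]
opening: 0.717
```

```bash
python3 tq.py
```

```text
tool-frame torque mean [-0.0074 -0.1014  0.0012] sd [0.0334 0.0313 0.0377] Fz -2.53 20.625 [467.6 207.9 183.2] [-3.1286 -0.0703  2.9202]
```

```bash
python3 - <<'E'
from h import *
plan([467.2,212,184],78,4)
print(sense()["qpos"].round(3))
E
```

```text
clock 20.625 p [467.6 207.9 183.2] jaw 77.37 tilt 4.1 open 0.713 F [ 0.4 -0.1 -2.9]
[[np.float64(0.3), np.float64(1.0), np.float64(-0.2)], [np.float64(-0.18), np.float64(-1.01), np.float64(-0.16)]]
[[np.float64(0.3), np.float64(1.0), np.float64(-0.2)], [np.float64(-0.18), np.float64(-1.01), np.float64(-0.16)]]
[[np.float64(0.3), np.float64(1.0), np.float64(-0.2)], [np.float64(-0.18), np.float64(-1.01), np.float64(-0.16)]]
[[np.float64(0.3), np.float64(1.0), np.float64(-0.2)], [np.float64(-0.18), np.float64(-1.01), np.float64(-0.16)]]
[ 0.395  0.267  1.876  0.034  1.064 -0.972]
```

{"fn": "servo_tool", "kwargs": {
  "rows": [
    [55,[0.3,1,-0.2],[-0.2,-1,-0.2]],
    [55,[0.3,1,-0.2],[-0.2,-1,-0.2]],
    [55,[0.3,1,-0.2],[-0.2,-1,-0.2]],
    [55,[0.3,1,-0.2],[-0.2,-1,-0.2]],
    [55,[0,0,0],[0,0,0]],
    [55,[0,0,0],[0,0,0]]
  ]
}}

```text
clock: 21.38
eef_pos: [467.5, 211.9, 184.0]
tcp_rot: [3.14, -0.001, 2.934]
contact_force: [0.3, -0.1, -2.7]
opening: 0.716
```

```bash
python3 tq.py; python3 tq.py
```

```text
tool-frame torque mean [ 0.0132 -0.0382  0.0073] sd [0.0275 0.0283 0.0266] Fz -2.55 21.775 [467.5 211.9 183.9] [ 3.1403e+00 -1.0000e-03  2.9340e+00]
tool-frame torque mean [-0.0017 -0.0606 -0.0126] sd [0.0238 0.0323 0.0245] Fz -2.51 22.175 [467.5 211.9 183.9] [ 3.1403e+00 -9.0000e-04  2.9341e+00]
```

{"fn": "servo_tool", "kwargs": {
  "rows": [
    [55,[0,0,0],[0,8,0]],
    [55,[0,0,0],[0,10,0]],
    [55,[0,0,0],[0,10,0]],
    [55,[0,0,0],[0,8,0]],
    [55,[0,0,0],[0,0,0]],
    [55,[0,0,0],[0,0,0]],
    [55,[0,0,0],[0,0,0]],
    [55,[0,0,0],[0,-3,0]]
  ]
}}

```text
clock: 23.18
eef_pos: [467.4, 212.0, 184.3]
tcp_rot: [3.14, -0.574, 2.936]
contact_force: [-0.2, -0.3, -3.1]
opening: 0.714
```

{"fn": "servo_tool", "kwargs": {
  "rows": [
    [55,[0,0,0],[0,-5,0]],
    [55,[0,0,0],[0,-6,0]],
    [55,[0,0,0],[0,-6,0]],
    [55,[0,0,0],[0,-6,0]],
    [55,[0,0,0],[0,-5,0]],
    [55,[0,0,0],[0,-3,0]],
    [55,[0,0,0],[0,-2,0]],
    [55,[0,0,0],[0,0,0]]
  ]
}}

```text
clock: 24.18
eef_pos: [466.8, 212.1, 184.5]
tcp_rot: [3.14, -0.0, 2.935]
contact_force: [0.9, 0.3, -2.2]
opening: 0.72
```

```bash
python3 tq.py; python3 tq.py; python3 -c "
from h import *
plan([690,-34,210],None,8)"
```

```text
tool-frame torque mean [-0.0033  0.0599 -0.0217] sd [0.0332 0.0329 0.021 ] Fz -2.31 24.575 [467.7 211.7 183.7] [ 3.1405e+00 -1.3000e-03  2.9337e+00]
tool-frame torque mean [0.0054 0.0511 0.002 ] sd [0.0501 0.0243 0.0238] Fz -2.34 24.975 [467.5 211.9 183.9] [ 3.1403e+00 -9.0000e-04  2.9341e+00]
clock 24.975 p [467.5 211.9 183.9] jaw 78.11 tilt 0.09 open 0.714 F [-0.4  0.1 -2.3]
[[np.float64(-33.5), np.float64(-24.3), np.float64(-3.3)], [np.float64(0.01), np.float64(-0.01), np.float64(0.0)]]
[[np.float64(-33.5), np.float64(-24.3), np.float64(-3.3)], [np.float64(0.01), np.float64(-0.01), np.float64(0.0)]]
[[np.float64(-33.5), np.float64(-24.3), np.float64(-3.3)], [np.float64(0.01), np.float64(-0.01), np.float64(0.0)]]
[[np.float64(-33.5), np.float64(-24.3), np.float64(-3.3)], [np.float64(0.01), np.float64(-0.01), np.float64(0.0)]]
[[np.float64(-33.5), np.float64(-24.3), np.float64(-3.3)], [np.float64(0.01), np.float64(-0.01), np.float64(0.0)]]
[[np.float64(-33.5), np.float64(-24.3), np.float64(-3.3)], [np.float64(0.01), np.float64(-0.01), np.float64(0.0)]]
[[np.float64(-33.5), np.float64(-24.3), np.float64(-3.3)], [np.float64(0.01), np.float64(-0.01), np.float64(0.0)]]
[[np.float64(-33.5), np.float64(-24.3), np.float64(-3.3)], [np.float64(0.01), np.float64(-0.01), np.float64(0.0)]]
```

{"fn": "servo_tool", "kwargs": {
  "rows": [
    [55,[-12,-9,-3],[0,0,0]],
    [55,[-25,-18,-3],[0,0,0]],
    [55,[-34,-25,-3],[0,0,0]],
    [55,[-40,-29,-3],[0,0,0]],
    [55,[-40,-29,-3],[0,0,0]],
    [55,[-38,-28,0],[0,0,0]],
    [55,[-32,-23,0],[0,0,0]],
    [55,[-24,-17,0],[0,0,0]]
  ]
}}

```text
clock: 25.98
eef_pos: [671.9, -15.5, 198.4]
tcp_rot: [3.141, -0.001, 2.933]
contact_force: [-0.7, -0.1, -2.1]
opening: 0.716
```

{"fn": "servo_tool", "kwargs": {
  "rows": [
    [55,[-15,-10,0],[0,0,0]],
    [55,[-7,-5,0],[0,0,0]],
    [55,[-3,-2,0],[0,0,0]],
    [55,[0,0,0],[0,0,0]],
    [55,[0,0,0],[0,0,0]],
    [55,[0,0,0],[0,0,0]],
    [55,[0,0,0],[0,0,0]]
  ]
}}

```text
clock: 26.85
eef_pos: [691.5, -34.3, 198.5]
tcp_rot: [3.14, -0.001, 2.934]
contact_force: [-0.8, 1.2, -2.0]
opening: 0.717
```

```bash
python3 - <<'E'
from h import *
a=grab_frame("scene"); b=grab_frame("side")
cv2.imwrite("pics/end.png",np.hstack([cv2.resize(a[100:340,60:460],(400,240)) ,cv2.resize(b[70:370,100:500],(400,300))[:240]]) if 0 else cv2.resize(a[90:340,70:410],(800,588),interpolation=cv2.INTER_CUBIC))
plan([692,-37,195],None,1); print(sense()["qvel"].round(3))
E
```

```text
clock 26.95 p [691.5 -34.5 198.5] jaw 78.12 tilt 0.09 open 0.713 F [-0.3 -0.5 -2.3]
[[np.float64(-1.0), np.float64(-2.4), np.float64(3.5)], [np.float64(0.08), np.float64(-0.05), np.float64(0.0)]]
[-0.001  0.002 -0.003  0.001  0.    -0.001]
```

View pics/end.png

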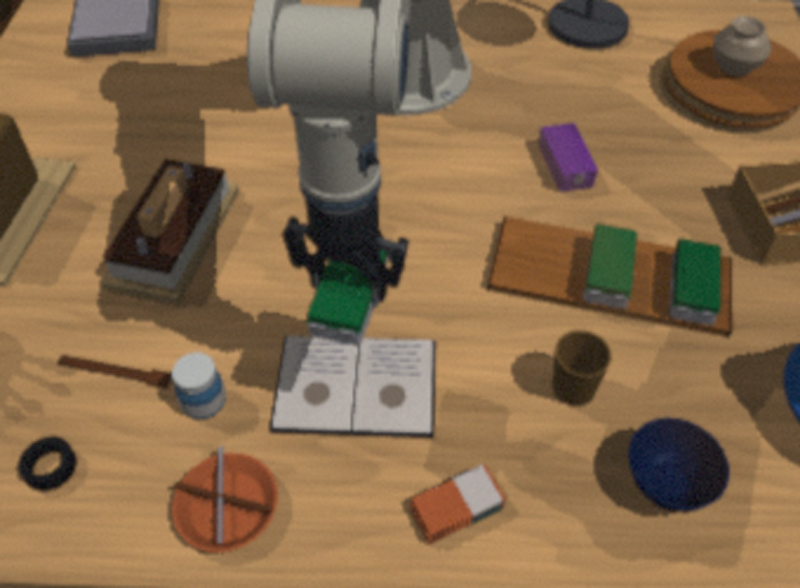

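```bash
python3 -c "
from rig import *
print(sign_off())"
```

```text
the job is handed in; nothing more can be done
None
```

The mould is closed and the rattling tin is being held out over the notebook. I handed the job in at about 27 s, and `sign_off` reports no verdict.

- **Backplate:** I lowered it over both studs until contact, about 10 N at the expected seating height, and then released it. The wrist and side pictures show it flat on the plaster with both studs through.
- **Finding the tin:** The first tin I lifted, the one nearest the robot's centre line, was the one that rattled. Each time I tipped it about 36° one way and about 33° the other and levelled it, its balance shifted: +0.05, −0.05, then +0.055 N m. That matches the loose nuts, so the other two tins were never touched.
- **Final pose:** The tin is level to 0.1° and at rest. It is centred over the notebook with its underside about 180 mm above it. The last picture shows the other two tins on the ware board and the bystanders where they were.

Two checks did not go cleanly. The first tip in the negative direction was clipped, leaving the tool tilted 4°, so its torque reading (−0.10 N m) was skewed. I levelled the tool and measured again. The scene and side cameras also disagreed by about 5 mm on positions, so I took the grasps and the fit from the wrist camera.

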